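Make up two gift orders of printing blanks

TASK

Make up two orders from the blanks on the bench. In the square tray put the round coaster in the middle with the handled cup standing centred on it; in the long tray put the square coaster in the middle of the larger section, squared up with the tray, with the steel tumbler standing centred on it, and stand the picture block upright in the middle of the smaller section, its broad faces parallel to the divider. Leave the ink jar, the tape roll and the six-sided coaster where they are.

Things in the scene. Friction and masses are not known exactly. Their poses are not given: they have to be found in the camera images.
- square_tray: Square open tray of grey plastic, fixed to the bench, 140 x 140 mm outside, 18 mm high; walls and floor 5 mm thick, so the inside is 130 x 130 mm with its floor 5 mm above the bench. Its origin is the centre of its underside, z up. x and y run parallel to its walls; the middle of the tray is over the origin.
- long_tray: Long open tray of the same grey plastic, fixed to the bench, 140 mm (its x) by 230 mm (its y) outside, 18 mm high; walls, floor and divider 5 mm thick, floor surface 5 mm above the bench. One divider, parallel to the short sides (along x), as high as the walls, parts it into a larger section (130 x 130 mm inside, its middle at x 0, y -45 mm) and a smaller one (130 mm along x by 85 mm along y, its middle at x 0, y +67.5 mm). Its origin is the centre of its underside, z up.
- round_coaster: Round white ceramic coaster lying flat, diameter 64 mm, 10 mm thick, loose. Its origin is the centre of its underside, z up.
- square_coaster: Square white ceramic coaster lying flat, 62 x 62 mm, 10 mm thick, loose. Its origin is the centre of its underside, z up. x and y are parallel to its sides.
- cup: White espresso cup with a handle, standing upright, mouth up, loose; straight-sided body 58 mm in diameter, 56 mm high, wall 4 mm; the handle, an 8 mm thick loop, reaches 49 mm out from the axis, between 10 and 48 mm height. Its origin is the centre of its underside, z up. The handle points to +y, so grip it across x.
- tumbler: Small straight-sided steel tumbler without a handle, standing upright, mouth up, loose; outside diameter 44 mm at the foot, 46 mm at the rim, 70 mm high, wall 3 mm. Its origin is the centre of its underside, z up.
- picture_block: Upright wooden picture block, loose: 60 mm wide (its x), 22 mm thick (its y), 65 mm high, with a blank white sheet on one broad face (the -y one; either may face the divider). Its origin is the centre of its underside, z up.
- ink_jar: Bystander, leave alone: closed round clear jar with a black cap and a paper band, diameter 56 mm, 64 mm high, loose. Its origin is the centre of its underside, z up.
- tape_roll: Bystander, leave alone: roll of amber tape lying flat, outside diameter 80 mm, hole 52 mm, 24 mm high, loose. Its origin is the centre of its underside, z up.
- hex_coaster: Bystander, leave alone: six-sided white ceramic coaster lying flat, 64 mm across flats, 10 mm thick, loose. Its origin is the centre of its underside, z up.
There are look-alikes about, which are no part of the job. Leave any orange or red look-alike of the cup alone.

How it is judged:
By the outcome, as a careful person would: the job done as asked, in the order asked, and still so for the second after the job is handed in, with the robot touching nothing.
It also fails if it takes over 136 s, if anything falls off the work surface, if the arm or the gripper's body presses on something with over 40 N, if the wrist force passes 120 N, or if a joint passes its speed limit or range.

ROBOT

A 6-joint arm with a two-finger parallel gripper is mounted at the origin on the work surface. World frame = base frame: x ahead of the robot, y to its left, z up, the work surface at z = 0. Lengths are in m, angles in rad, forces in N, time in s.
With the tool pointing down it reaches from about 0.3 to 0.775 m from the base axis. Payload 14.6 kg.
Tool frame: the origin (TCP) lies midway between the tips of the shut fingers; the grasp point (between the pads) lies 19 mm behind it; z points along the fingers, y is the direction in which the jaws open and shut (so a half turn about z gives the same grasp; the last joint's range is limited). The gripper opens to 94 mm and grips with 3 to 60 N. Pads are 16 mm wide; open, the fingers measure 119 mm over their backs; the gripper's body (75 mm by 177 mm) begins 78 mm behind the grasp point.
Start: joints at [-1.371, 0.3, 1.521, -0, 1.321, -0.067], TCP at [0.145, -0.531, 0.205] pointing down, gripper open.
Joint ranges: [-3.03, 3.03], [-0.79, 2.21], [0.23, 2.52], [-1.04, 4.18], [0, 3.07], [-2.55, 2.55]. Speed limits (rad/s): [2.22, 2.22, 2.57, 3.14, 3.14, 3.14].

INTERFACE

Orientations are given as [roll, pitch, yaw] about the fixed x, y, z axes, in that order (R = Rz(yaw) Ry(pitch) Rx(roll)).
In Python, from station import readout, imaging, job gives the robot as it stands.
- The arm moves only by the tool arm_command, never from a script. Its argument "increments" is a list of rows, each an object with "gripper": the opening, from 0 (shut) to 1 (fully open); "slide": the shift along the world's x, y, z in m, a list of three; "yaw": the turn about the world's z in rad. A call has 1 to 8 rows; each row is the pose to reach, as a shift and turn from the pose commanded when the call began; what a row does not reach only later rows make up. A row lasts 1/8 s, in which the tool goes at most 62.5 mm and 10.7 degrees, less where a joint would pass 70% of its speed; a pose out of reach is approached as far as the arm can. A call with a gripper value outside its range is refused whole. The fingers move at their own pace and stop on an object; "grip_force" is the grip in N (left out, the last holds). Time passes only in rows, so rows that repeat a pose let the fingers close. It gives the time, the measured TCP pose, the force and the opening at its end, in the units of the state.
- readout.get_obs(): the state, without advancing time (a new reading comes with each control period).
- imaging.camera(name): name is "scene" or "top"; returns a dict with "color" (420x560x3 uint8, red, green, blue), "mtx" (3x3 intrinsics, pixels), "D" ([k1, k2, p1, p2, k3] as OpenCV has them; the pictures are not rectified), "rvec" (rotation vector, rad) and "tvec" (3), from world to camera coordinates, as OpenCV has them. Camera axes: x right, y down, z forward; pixel columns grow to the right and rows downward; lengths in m; the calibration is good to about 2 mm. A picture is of the moment at which its call begins. There is no depth.
- job.hand_in(): hands the job in, once; it reports no verdict.
The state is a dict: "time_s": time; "qpos": joint angles; "joint_vel": joint speeds; "tau": joint torques, N m; "ee_pos": TCP position; "eef_rot": TCP orientation; "force": force on the tool from outside, world axes, zero at the start; "moment": the same for the moment, N m; "grip_width": finger opening in m.
Only numpy, scipy, OpenCV 4.12 (cv2) and the standard library are available. Lean on these libraries where they do the work, as an engineer would, in place of code of your own. Each camera call takes 0.05 s, during which the arm holds its last target. There are 200 camera calls.

## Working session

There is one attempt and no reset: what is moved stays moved. The work goes in short steps, Python scripts to look and compute and a tool call to move; the robot and the scene stay as the last step left them, time stands still between calls to the robot, and variables do not carry over. Pictures are saved under pics/ and viewed, about 12 in all and at most 16, crops included, and the job is handed in when it is done.

Besides the shell and the picture viewer there is one more tool, called after "Request:" as name(argument=value, ...) on one line, values as JSON. arm_command: Moves the arm, as the interface text tells. Its arguments: {"type":"object","properties":{"increments":{"type":"array","items":{"type":"object","properties":{"gripper":{"type":"number"},"slide":{"type":"array","items":{"type":"number"}},"yaw":{"type":"number"}}}},"grip_force":{"type":"number"}},"required":["increments"]}

```bash
mkdir -p pics; cat > h.py <<'E'
import numpy as np, cv2
from station import readout, imaging, job
def cam(n):
    c=imaging.camera(n); c['R']=cv2.Rodrigues(np.array(c['rvec'],float))[0]; c['t']=np.array(c['tvec'],float).ravel()
    c['K']=np.array(c['mtx'],float); c['Dd']=np.array(c['D'],float); return c
def ray(c,uv,z):
    uv=np.array(uv,float).reshape(-1,1,2)
    p=cv2.undistortPoints(uv,c['K'],c['Dd']).reshape(-1,2)
    d=np.c_[p,np.ones(len(p))]@c['R']; o=-c['R'].T@c['t']
    return o+d*((z-o[2])/d[:,2])[:,None]
def proj(c,P): return cv2.projectPoints(np.array(P,float).reshape(-1,1,3),c['R'],c['t'],c['K'],c['Dd'])[0].reshape(-1,2)
def save(c,n,roi=None,s=1):
    im=c['color'][:,:,::-1]
    if roi: im=im[roi[1]:roi[3],roi[0]:roi[2]]
    cv2.imwrite('pics/'+n,cv2.resize(im,None,fx=s,fy=s,interpolation=cv2.INTER_CUBIC))
E
python3 - <<'E'
from h import *
for n in('top','scene'):
    c=cam(n); save(c,n+'0.png',s=1.4); print(n,-c['R'].T@c['t'],c['K'].tolist(),c['D']); print(c['R'].round(3).tolist())
print(readout.get_obs())
E
```

```text
top [ 0.40400631 -0.0669653   1.43515186] [[460.5537678129812, 0.0, 280.19329612617054], [0.0, 460.5537678129812, 207.62110963474208], [0.0, 0.0, 1.0]] [0.045861 0.       0.       0.       0.      ]
[[0.005, -1.0, 0.0], [-0.997, -0.005, -0.078], [0.078, 0.0, -0.997]]
scene [1.44111047 0.03556585 1.0299355 ] [[530.3677481889837, 0.0, 278.8987074927333], [0.0, 530.3677481889837, 212.42184428441692], [0.0, 0.0, 1.0]] [-0.21197441  0.          0.          0.          0.        ]
[[-0.107, 0.994, -0.005], [0.71, 0.073, -0.7], [-0.696, -0.079, -0.714]]
{'time_s': 0.1, 'qpos': array([-1.37060667e+00,  3.00409240e-01,  1.52150806e+00,  9.41249111e-06,
        1.32070869e+00, -6.65713170e-02]), 'joint_vel': array([ 1.76095960e-03, -1.24415865e-03, -1.18905020e-03,  9.86894094e-06,
        1.80191827e-03,  1.51048080e-03]), 'tau': array([ 1.21961995e-03, -5.32646048e+01, -3.53284800e+01,  7.09606125e-02,
        2.35157524e-02, -6.25227017e-05]), 'ee_pos': array([ 0.14495281, -0.53031286,  0.20495116]), 'eef_rot': array([-3.14056222e+00, -7.78364929e-05,  2.66758601e-01]), 'force': array([ 0.19997116,  0.24959289, -0.01268471]), 'moment': array([ 0.01473216, -0.00499828, -0.02762192]), 'grip_width': 0.09426576514995545}
```

View pics/top0.png

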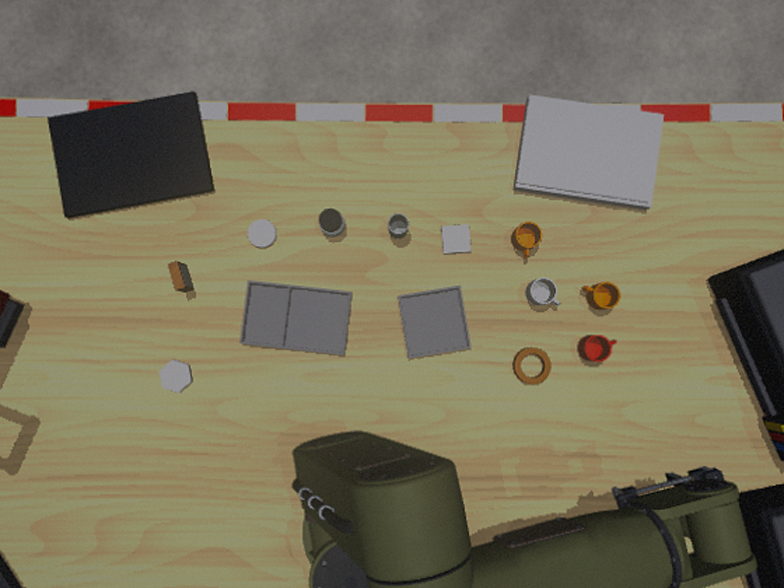

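View pics/scene0.png

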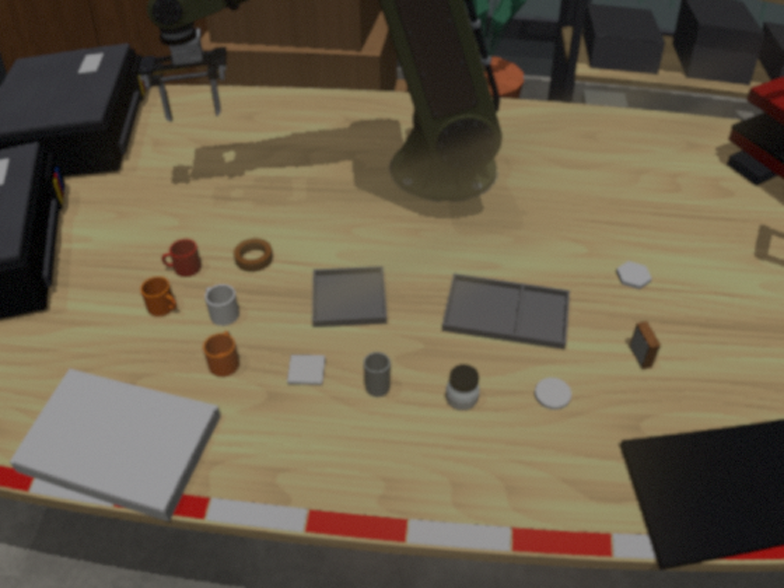

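The top view shows (784-wide pixels) the round coaster at (262,233), ink jar (331,221), tumbler (399,225), square coaster (456,239), white cup (541,292), block (180,277), long tray (297,318), square tray (434,321) and hex coaster (176,376). The scene view shows the same layout. I'll zoom in next.

```bash
python3 - <<'E'
from h import *
c=cam('top'); np.save('pics/top.npy',c['color']); s=cam('scene'); np.save('pics/scene.npy',s['color'])
def crop(c,u,v,r,sz):
    im=c['color'][:,:,::-1][v-r:v+r,u-r:u+r]; return cv2.resize(im,(sz,sz),interpolation=cv2.INTER_NEAREST)
T=[(187,167),(326,171),(285,161),(387,209),(128,198),(212,228)]
S=[(553,393),(306,370),(377,374),(222,304),(645,345),(506,310)]
r=[20,20,20,20,20,45]
m=np.vstack([np.hstack([crop(c,*T[i],r[i],260) for i in (0,1,2)]),np.hstack([crop(c,*T[i],r[i],260) for i in (3,4,5)])])
cv2.imwrite('pics/m1.png',m[:,:780])
S=[(int(a/1.4),int(b/1.4)) for a,b in S]
m=np.vstack([np.hstack([crop(s,*S[i],r[i],260) for i in (0,1,2)]),np.hstack([crop(s,*S[i],r[i],260) for i in (3,4,5)])])
cv2.imwrite('pics/m2.png',m)
print(S)
for n,p in dict(rc=(187,167),sc=(326,171),tum=(285,161),cup=(387,209),blk=(128,198),lt=(212,228),st=(310,230)).items(): print(n,ray(c,[p],.01).round(3), c['color'][p[1],p[0]])
E
```

```text
[(395, 280), (218, 264), (269, 267), (158, 217), (460, 246), (361, 221)]
rc [[0.641 0.224 0.01 ]] [150 149 151]
sc [[ 0.631 -0.209  0.01 ]] [150 149 151]
tum [[ 0.662 -0.081  0.01 ]] [86 86 80]
cup [[ 0.513 -0.398  0.01 ]] [151 148 152]
blk [[0.543 0.404 0.01 ]] [126  90  53]
lt [[0.452 0.143 0.01 ]] [105 105 108]
st [[ 0.447 -0.159  0.01 ]] [107 107 109]
```

View pics/m1.png

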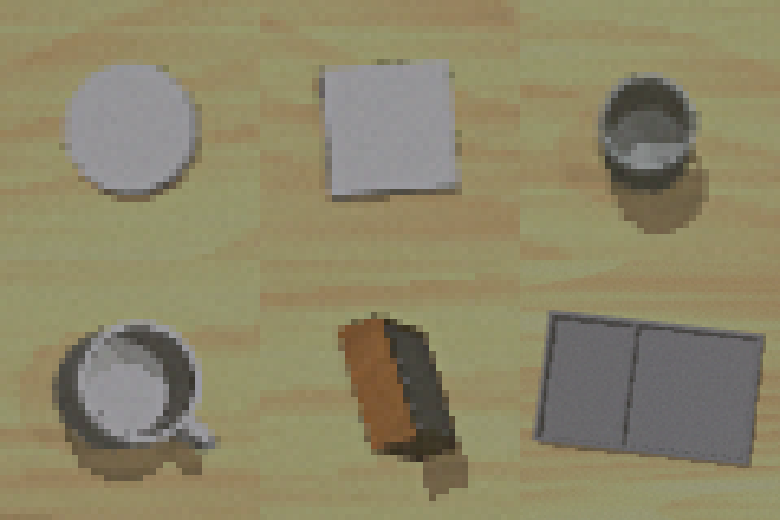

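View pics/m2.png

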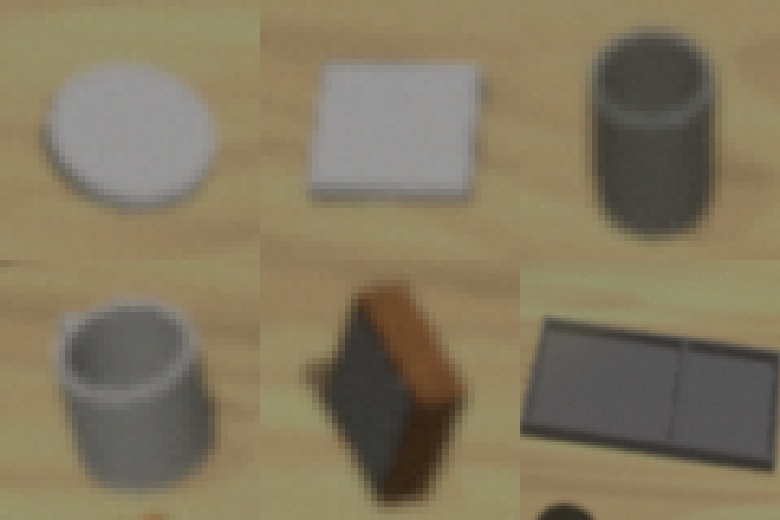

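The crops show clean outlines for both coasters, the tumbler rim, the cup with its handle to lower right, the block's brown top with its dark face on the −y side, and the long tray with the divider at left (+y). Next I'll measure from saturation masks.

```bash
cat > meas.py <<'E'
from h import *
def mask(c,p,r,sat=70,vmin=0):
    k=8; im=cv2.resize(c['color'],None,fx=k,fy=k,interpolation=cv2.INTER_CUBIC)
    hsv=cv2.cvtColor(im,cv2.COLOR_RGB2HSV); m=((hsv[...,1]<sat)&(hsv[...,2]>vmin)).astype(np.uint8)
    z=np.zeros_like(m); u,v=int(p[0]*k),int(p[1]*k); z[v-r*k:v+r*k,u-r*k:u+r*k]=1; m=m*z
    m=cv2.morphologyEx(m,cv2.MORPH_OPEN,np.ones((7,7)))
    ct=max(cv2.findContours(m,0,1)[0],key=cv2.contourArea)
    return (ct.reshape(-1,2)+.5)/k-.5
def rect(c,p,r,h,**kw):
    """corner fit: outline at top plane -> minAreaRect in mm"""
    q=mask(c,p,r,**kw); w=ray(c,q,h)[:,:2]
    (cx,cy),(a,b),t=cv2.minAreaRect((w*1000).astype(np.float32)); return (round(cx,1),round(cy,1)),(round(a,1),round(b,1)),round(t,1)
E
python3 - <<'E'
from meas import *
T=cam('top');S=cam('scene')
P=dict(rc=((187,167),(395,280),16,.010,130),sc=((326,171),(218,264),18,.010,130),hex=((126,269),(452,196),16,.01,130),lt=((212,228),(361,221),50,.018,0),st=((310,230),(249,211),40,.018,0))
for n,(a,b,r,h,vm) in P.items():
    for nm,c,p in(('T',T,a),('S',S,b)):
        for v in ([0,vm] if vm else [0]):
            try: print(n,nm,v,rect(c,p,r,h,vmin=v))
            except Exception as e: print(n,nm,e)
for n,(a,b,r,h) in dict(tum=((285,161),(269,267),17,.07),cup=((387,209),(158,217),18,.056)).items():
    for nm,c,p in(('T',T,a),('S',S,b)):
        q=mask(c,p,r); print(n,nm,'px ext',q.min(0).round(1),q.max(0).round(1)); w=ray(c,q,h)*1000; print('  world ext',w.min(0)[:2].round(1),w.max(0)[:2].round(1))
E
```

```text
rc T 0 ((643.9, 225.5), (64.9, 66.4), 0.4)
rc T 130 ((645.5, 226.1), (64.9, 62.1), 88.4)
rc S 0 ((647.2, 226.1), (66.7, 74.1), 72.5)
rc S 130 ((643.6, 227.5), (67.0, 64.4), 26.2)
sc T 0 ((634.2, -207.4), (66.0, 66.5), 4.6)
sc T 130 ((635.5, -207.7), (63.6, 65.6), 4.6)
sc S 0 ((638.7, -207.3), (71.9, 66.5), 4.7)
sc S 130 ((635.4, -207.7), (65.3, 66.7), 5.2)
hex T 0 ((324.9, 411.2), (80.0, 82.6), 2.2)
hex T 130 ((324.4, 413.5), (79.3, 78.1), 2.2)
hex S 0 ((330.2, 405.9), (77.2, 82.7), 73.9)
hex S 130 ((322.9, 409.0), (70.9, 74.0), 32.4)
lt T 0 ((457.6, 164.7), (276.5, 151.9), 86.5)
lt S 0 ((457.9, 144.4), (234.6, 170.7), 84.1)
st T 0 ((451.6, -180.9), (161.6, 205.3), 2.2)
st S 0 ((458.0, -157.1), (164.1, 142.7), 9.7)
tum T px ext [276.2 151.3] [292.6 169.8]
  world ext [ 624.7 -103.3] [680.7 -54.2]
tum S px ext [258.9 250.6] [278.8 282.9]
  world ext [ 634.5 -101.6] [729.6 -52.3]
cup T px ext [374.8 197.2] [400.1 218.1]
  world ext [ 482.7 -425.5] [ 545.3 -350.6]
cup S px ext [145.3 201.9] [170.1 232.7]
  world ext [ 486.1 -423.5] [ 594.4 -342.4]
```

```bash
python3 - <<'E'
from meas import *
T=cam('top');S=cam('scene')
def lines(q,c,hn):
    # corners by approxPolyDP of hull; near edges z=0
    h=cv2.convexHull(q.astype(np.float32)); 
    for e in np.arange(.5,6,.25):
        a=cv2.approxPolyDP(h,e,True).reshape(-1,2)
        if len(a)==4: return a
for n,(a,b,r) in dict(lt=((212,228),(361,221),46),st=((310,230),(249,211),32)).items():
    for nm,c,p in(('T',T,a),('S',S,b)):
        for s in(30,45):
            q=mask(c,p,r,sat=s); print(n,nm,s,rect(c,p,r,.018,sat=s),rect(c,p,r,0,sat=s))
        a4=lines(q,c,0); print('  corners z18',(ray(c,a4,.018)[:,:2]*1000).round(0).tolist() if a4 is not None else None)
# cup foot edge
q=mask(T,(387,209),18); i=q[:,0].argmin(); print('cup left foot edge z0',ray(T,[q[i]],0)*1000, 'handle tip px',q[(q[:,0]+q[:,1]).argmax()])
t=q[(q[:,0]+q[:,1]).argmax()]; print('tip z30,45',ray(T,[t],.03)*1000,ray(T,[t],.045)*1000)
q=mask(S,(158,217),18); i=q[:,0].argmax(); print('cup S right px',q[i],ray(S,[q[i]],.056)*1000,ray(S,[q[i]],.0)*1000)
# block top
for nm,c,p in(('T',T,(126,197)),('S',S,(463,244))):
    k=8; im=cv2.resize(c['color'],None,fx=k,fy=k,interpolation=cv2.INTER_CUBIC); hs=cv2.cvtColor(im,cv2.COLOR_RGB2HSV)
    for vm in(75,95):
        m=((hs[...,1]>135)&(hs[...,2]>vm)&(hs[...,0]<18)).astype(np.uint8); z=m*0; z[(p[1]-18)*k:(p[1]+18)*k,(p[0]-18)*k:(p[0]+18)*k]=1
        ct=max(cv2.findContours(m*z,0,1)[0],key=cv2.contourArea).reshape(-1,2); w=ray(c,(ct+.5)/k-.5,.065)[:,:2]*1000
        print('blk',nm,vm,cv2.minAreaRect(w.astype(np.float32)))
E
```

```text
lt T 30 ((456.5, 145.5), (229.8, 139.7), 83.9) ((457.2, 148.2), (232.7, 141.5), 83.9)
lt T 45 ((456.7, 145.7), (231.7, 141.1), 83.9) ((457.4, 148.4), (234.6, 142.9), 83.9)
  corners z18 [[535.0, 253.0], [513.0, 25.0], [376.0, 39.0], [401.0, 266.0]]
lt S 30 ((462.7, 146.0), (223.8, 143.9), 83.7) ((445.3, 148.0), (227.8, 146.5), 83.7)
lt S 45 ((463.6, 145.5), (227.3, 149.1), 84.1) ((446.2, 147.4), (231.3, 151.8), 84.1)
  corners z18 [[381.0, 42.0], [402.0, 263.0], [539.0, 250.0], [525.0, 31.0]]
st T 30 ((449.0, -158.6), (139.7, 140.0), 9.8) ((449.5, -159.7), (141.4, 141.8), 9.8)
st T 45 ((449.2, -158.9), (141.0, 141.6), 9.7) ((449.8, -160.1), (142.8, 143.4), 9.7)
  corners z18 [[528.0, -217.0], [393.0, -238.0], [369.0, -102.0], [505.0, -78.0]]
st S 30 ((461.2, -156.5), (129.6, 132.4), 10.1) ((443.7, -159.9), (131.9, 134.7), 10.1)
st S 45 ((456.2, -157.6), (147.0, 136.6), 9.5) ((438.7, -161.0), (149.6, 139.0), 9.5)
  corners z18 [[396.0, -236.0], [390.0, -103.0], [513.0, -82.0], [534.0, -211.0]]
cup left foot edge z0 [[ 518.31768103 -361.76471907    0.        ]] handle tip px [400.0625 217.8125]
tip z30,45 [[ 484.99329821 -432.21054877   30.        ]] [[ 484.1287619  -428.31155478   45.        ]]
cup S right px [170.1875 223.9375] [[ 561.65481701 -342.88177287   56.        ]] [[ 511.08728314 -364.64200954    0.        ]]
blk T 75 ((542.571044921875, 393.052734375), (58.01217269897461, 20.7748966217041), 17.355730056762695)
blk T 95 ((542.5335693359375, 393.17266845703125), (58.01217269897461, 20.523609161376953), 17.355730056762695)
blk S 75 ((546.3388061523438, 394.2292175292969), (59.333580017089844, 20.014816284179688), 18.508583068847656)
blk S 95 ((544.5607299804688, 394.5907287597656), (56.250205993652344, 18.114421844482422), 17.347108840942383)
```

Measured, in mm:

| Item | Position | Angle |
|---|---|---|
| Round coaster | (645, 226.5) | – |
| Square coaster | (635.4, −207.7) | 4.8° |
| Tumbler | (657.5, −78) | – |
| Cup | (515.5, −392) | handle −128° |
| Block | (543, 393.5) | 17.5°, long side |
| Square tray | (449, −158.7) | 9.75° |
| Long tray | (456.6, 145.6) | −6.1° |

The sizes agree with those given: trays 140 and 230, block 58 x 21, handle reach 49.6. I start with the round coaster.

Request:
arm_command(increments=[{"gripper":1,"slide":[0.5,0.7575,-0.085],"yaw":1.304},{"gripper":1,"slide":[0.5,0.7575,-0.085],"yaw":1.304},{"gripper":1,"slide":[0.5,0.7575,-0.085],"yaw":1.304},{"gripper":1,"slide":[0.5,0.7575,-0.085],"yaw":1.304},{"gripper":1,"slide":[0.5,0.7575,-0.085],"yaw":1.304},{"gripper":1,"slide":[0.5,0.7575,-0.085],"yaw":1.304},{"gripper":1,"slide":[0.5,0.7575,-0.085],"yaw":1.304},{"gripper":1,"slide":[0.5,0.7575,-0.085],"yaw":1.304}], grip_force=15)

```text
time_s: 1.4
ee_pos: [0.4201, -0.1132, 0.159]
eef_rot: [3.141, 0.0, 1.574]
force: [0.5, -0.0, -0.6]
grip_width: 0.0939
```

Request:
arm_command(increments=[{"gripper":1,"slide":[0.225,0.34,-0.04],"yaw":-0.003},{"gripper":1,"slide":[0.225,0.34,-0.04],"yaw":-0.003},{"gripper":1,"slide":[0.225,0.34,-0.04],"yaw":-0.003},{"gripper":1,"slide":[0.225,0.34,-0.04],"yaw":-0.003},{"gripper":1,"slide":[0.225,0.34,-0.04],"yaw":-0.003},{"gripper":1,"slide":[0.225,0.34,-0.04],"yaw":-0.003},{"gripper":1,"slide":[0.225,0.34,-0.04],"yaw":-0.003},{"gripper":1,"slide":[0.225,0.34,-0.04],"yaw":-0.003}])

```text
time_s: 2.4
ee_pos: [0.6443, 0.2267, 0.1175]
eef_rot: [-3.14, 0.0, 1.57]
force: [-0.5, -0.7, -0.9]
grip_width: 0.094
```

Request:
arm_command(increments=[{"gripper":1,"slide":[0.0005,0,-0.06],"yaw":0},{"gripper":1,"slide":[0.0005,0,-0.095],"yaw":0},{"gripper":1,"slide":[0.0005,0,-0.11],"yaw":0},{"gripper":1,"slide":[0.0005,0,-0.1145],"yaw":0},{"gripper":1,"slide":[0.0005,0,-0.1145],"yaw":0}])

```text
time_s: 3.02
ee_pos: [0.6454, 0.2249, 0.0058]
eef_rot: [3.14, -0.001, 1.568]
force: [-0.6, 1.0, 0.3]
grip_width: 0.094
```

Request:
arm_command(increments=[{"gripper":0.5,"slide":[0,0,0],"yaw":0},{"gripper":0.5,"slide":[0,0,0],"yaw":0},{"gripper":0.5,"slide":[0,0,0],"yaw":0},{"gripper":0.5,"slide":[0,0,0],"yaw":0},{"gripper":0.5,"slide":[0,0,0],"yaw":0},{"gripper":0.5,"slide":[0,0,0],"yaw":0}])

```text
time_s: 3.78
ee_pos: [0.6448, 0.225, 0.0045]
eef_rot: [3.141, -0.0, 1.568]
force: [-1.0, 0.1, 3.1]
grip_width: 0.0631
```

Request:
arm_command(increments=[{"gripper":0.5,"slide":[0,0,0],"yaw":0},{"gripper":0.5,"slide":[0,0,0.01],"yaw":0},{"gripper":0.5,"slide":[0,0,0.03],"yaw":0},{"gripper":0.5,"slide":[0,0,0.07],"yaw":0},{"gripper":0.5,"slide":[0,0,0.09],"yaw":0},{"gripper":0.5,"slide":[0,0,0.09],"yaw":0}])

```text
time_s: 4.53
ee_pos: [0.6454, 0.2252, 0.0962]
eef_rot: [3.139, -0.001, 1.568]
force: [0.3, 0.9, -0.8]
grip_width: 0.0631
```

```bash
python3 - <<'E'
from h import *
for i in range(3):
    o=readout.get_obs(); print(o['ee_pos'].round(4),o['eef_rot'].round(3),o['force'].round(2),o['grip_width'])
    c=cam('scene')
p=proj(c,[o['ee_pos']])[0].astype(int); save(c,'rc1.png',(p[0]-60,p[1]-60,p[0]+60,p[1]+50),4); print(p)
E
```

```text
[0.6454 0.2252 0.0962] [ 3.139e+00 -1.000e-03  1.568e+00] [ 0.27  0.92 -0.78] 0.06306299546854707
[0.6447 0.2249 0.0943] [ 3.141 -0.     1.568] [-0.08  0.04 -1.87] 0.0627087331322219
[0.6443 0.2248 0.0932] [-3.14   0.     1.568] [-0.14  0.65 -1.64] 0.06277806498478357
[399 257]
```

View pics/rc1.png

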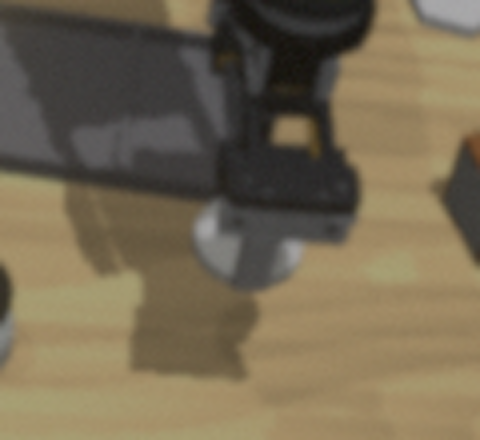

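The coaster is held between the fingers and clear of the bench. Now I carry it to the square tray.

Request:
arm_command(increments=[{"gripper":0.5,"slide":[-0.196,-0.3835,0],"yaw":0},{"gripper":0.5,"slide":[-0.196,-0.3835,0],"yaw":0},{"gripper":0.5,"slide":[-0.196,-0.3835,0],"yaw":0},{"gripper":0.5,"slide":[-0.196,-0.3835,0],"yaw":0},{"gripper":0.5,"slide":[-0.196,-0.3835,0],"yaw":0},{"gripper":0.5,"slide":[-0.196,-0.3835,0],"yaw":0},{"gripper":0.5,"slide":[-0.196,-0.3835,0],"yaw":0},{"gripper":0.5,"slide":[-0.196,-0.3835,0],"yaw":0}])

```text
time_s: 5.68
ee_pos: [0.4469, -0.1609, 0.0934]
eef_rot: [-3.14, -0.0, 1.563]
force: [0.2, 0.0, -0.6]
grip_width: 0.0629
```

Request:
arm_command(increments=[{"gripper":0.5,"slide":[0,0,-0.04],"yaw":0},{"gripper":0.5,"slide":[0,0,-0.065],"yaw":0},{"gripper":0.5,"slide":[0,0,-0.075],"yaw":0},{"gripper":0.5,"slide":[0,0,-0.08],"yaw":0},{"gripper":0.5,"slide":[0,0,-0.08],"yaw":0}])

```text
time_s: 6.3
ee_pos: [0.449, -0.1584, 0.0146]
eef_rot: [3.141, 0.0, 1.568]
force: [0.2, 0.4, -0.4]
grip_width: 0.063
```

Request:
arm_command(increments=[{"gripper":0.5,"slide":[0,0,-0.003],"yaw":0},{"gripper":0.5,"slide":[0,0,-0.005],"yaw":0},{"gripper":0.5,"slide":[0,0,-0.005],"yaw":0},{"gripper":0.8,"slide":[0,0,-0.005],"yaw":0},{"gripper":0.8,"slide":[0,0,-0.005],"yaw":0},{"gripper":0.8,"slide":[0,0,0.015],"yaw":0},{"gripper":0.9,"slide":[0,0,0.06],"yaw":0},{"gripper":1,"slide":[0,0,0.1],"yaw":0}])

```text
time_s: 7.3
ee_pos: [0.4486, -0.1585, 0.1157]
eef_rot: [-3.141, -0.0, 1.568]
force: [-0.4, -0.4, -0.1]
grip_width: 0.091
```

Request:
arm_command(increments=[{"gripper":1,"slide":[0.0665,-0.2335,0.005],"yaw":-0.66},{"gripper":1,"slide":[0.0665,-0.2335,0.005],"yaw":-0.66},{"gripper":1,"slide":[0.0665,-0.2335,0.005],"yaw":-0.66},{"gripper":1,"slide":[0.0665,-0.2335,0.005],"yaw":-0.66},{"gripper":1,"slide":[0.0665,-0.2335,0.005],"yaw":-0.66},{"gripper":1,"slide":[0.0665,-0.2335,0.005],"yaw":-0.66},{"gripper":1,"slide":[0.0665,-0.2335,0.005],"yaw":-0.66}])

```text
time_s: 8.18
ee_pos: [0.5153, -0.391, 0.1196]
eef_rot: [-3.142, -0.0, 0.909]
force: [-0.1, -0.4, -0.0]
grip_width: 0.094
```

```bash
python3 - <<'E'
from meas import *
T=cam('top');S=cam('scene'); print(readout.get_obs()['ee_pos'],readout.get_obs()['eef_rot'])
save(S,'cup1.png',(110,140,310,290),4)
for nm,c in(('T',T),('S',S)):
    p=proj(c,[(.449,-.159,.015)])[0].round().astype(int)
    for v in(125,135):
        q=mask(c,p,16,vmin=v); w=(ray(c,q,.015)[:,:2]*1000).astype(np.float32); print(nm,v,p,cv2.fitEllipse(w))
E
```

```text
[ 0.51542642 -0.39120922  0.1197994 ] [ 3.14118724e+00 -1.11219850e-05  9.09117711e-01]
T 125 [310 229] ((448.7796325683594, -156.755126953125), (62.939090728759766, 64.05122375488281), 173.58660888671875)
T 135 [310 229] ((448.660888671875, -156.84616088867188), (61.914215087890625, 62.626625061035156), 166.4362030029297)
S 125 [249 209] ((449.7406311035156, -156.98184204101562), (63.90401840209961, 66.23009490966797), 98.49893188476562)
S 135 [249 209] ((449.8037414550781, -156.9737548828125), (61.64217758178711, 62.76272964477539), 100.44432830810547)
```

View pics/cup1.png

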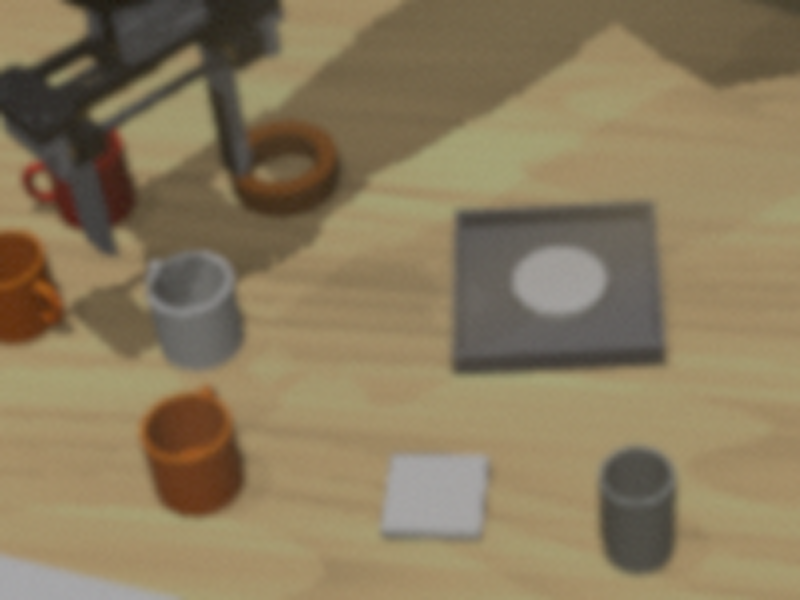

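The coaster lies in the square tray, centred to about 2 mm. The open fingers straddle the cup with clear room around it, and the look-alikes are well away. Descend and grip.

Request:
arm_command(increments=[{"gripper":1,"slide":[0,-0.001,-0.05],"yaw":0},{"gripper":1,"slide":[0,-0.001,-0.085],"yaw":0},{"gripper":1,"slide":[0,-0.001,-0.1],"yaw":0},{"gripper":1,"slide":[0,-0.001,-0.102],"yaw":0},{"gripper":1,"slide":[0,-0.001,-0.102],"yaw":0}])

```text
time_s: 8.9
ee_pos: [0.5159, -0.3934, 0.0188]
eef_rot: [3.14, 0.0, 0.908]
force: [0.8, -0.3, 1.2]
grip_width: 0.0945
```

Request:
arm_command(increments=[{"gripper":0.5,"slide":[0,0,0],"yaw":0},{"gripper":0.5,"slide":[0,0,0],"yaw":0},{"gripper":0.5,"slide":[0,0,0],"yaw":0},{"gripper":0.5,"slide":[0,0,0],"yaw":0},{"gripper":0.5,"slide":[0,0,0],"yaw":0},{"gripper":0.5,"slide":[0,0,0],"yaw":0},{"gripper":0.5,"slide":[0,0,0],"yaw":0}])

```text
time_s: 9.78
ee_pos: [0.5153, -0.3931, 0.0174]
eef_rot: [3.142, 0.0, 0.908]
force: [-1.7, 0.1, 2.8]
grip_width: 0.0562
```

Request:
arm_command(increments=[{"gripper":0.5,"slide":[0,0,0.01],"yaw":0},{"gripper":0.5,"slide":[0,0,0.04],"yaw":0},{"gripper":0.5,"slide":[0,0,0.08],"yaw":0},{"gripper":0.5,"slide":[0,0,0.1],"yaw":0},{"gripper":0.5,"slide":[0,0,0.1],"yaw":0}])

```text
time_s: 10.4
ee_pos: [0.5156, -0.3934, 0.1184]
eef_rot: [3.139, 0.0, 0.908]
force: [0.1, 1.2, -2.4]
grip_width: 0.0565
```

Request:
arm_command(increments=[{"gripper":0.5,"slide":[-0.0665,0.236,0],"yaw":0},{"gripper":0.5,"slide":[-0.0665,0.236,0],"yaw":0},{"gripper":0.5,"slide":[-0.0665,0.236,0],"yaw":0},{"gripper":0.5,"slide":[-0.0665,0.236,0],"yaw":0},{"gripper":0.5,"slide":[-0.0665,0.236,0],"yaw":0},{"gripper":0.5,"slide":[-0.0665,0.236,-0.03],"yaw":0},{"gripper":0.5,"slide":[-0.0665,0.236,-0.06],"yaw":0},{"gripper":0.5,"slide":[-0.0665,0.236,-0.06],"yaw":0}])

```text
time_s: 11.4
ee_pos: [0.4474, -0.157, 0.055]
eef_rot: [-3.137, 0.001, 0.907]
force: [-0.6, 0.3, -1.2]
grip_width: 0.0563
```

```bash
python3 - <<'E'
from h import *
S=cam('scene');o=readout.get_obs(); print(o['ee_pos'],o['force'])
print(proj(S,[o['ee_pos'],(.449,-.157,.015)]))
save(S,'cup2.png',(200,150,320,250),6)
E
```

```text
[ 0.44827862 -0.1573569   0.05653445] [ 0.31389072 -0.20633071 -0.13935169]
[[248.64349534 198.01867042]
 [249.43915463 209.2841622 ]]
```

View pics/cup2.png

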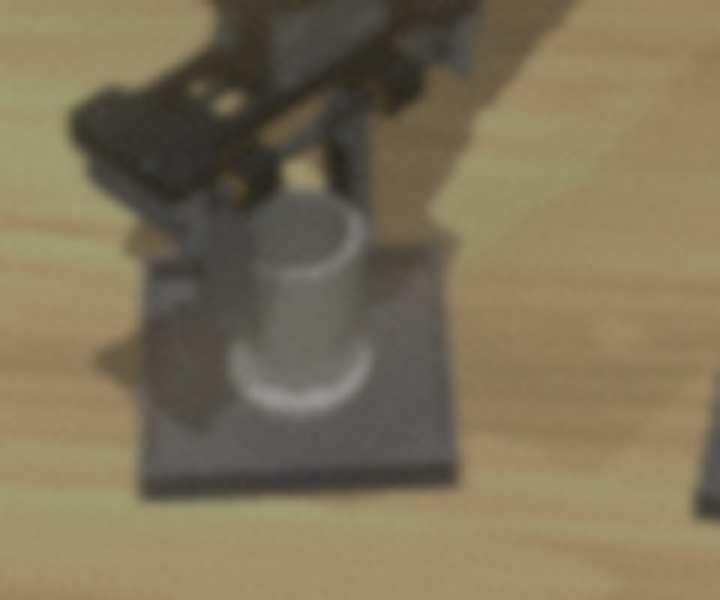

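The picture shows the cup held upright above the coaster, laterally centred (cup about x 305, coaster about x 301 in the 6x crop). Lower and release.

Request:
arm_command(increments=[{"gripper":0.5,"slide":[0.0005,0,-0.012],"yaw":0},{"gripper":0.5,"slide":[0.0005,0,-0.02],"yaw":0},{"gripper":0.5,"slide":[0.0005,0,-0.023],"yaw":0},{"gripper":0.5,"slide":[0.0005,0,-0.023],"yaw":0}])

```text
time_s: 11.95
ee_pos: [0.4493, -0.157, 0.0343]
eef_rot: [-3.142, -0.0, 0.908]
force: [0.1, -0.6, -1.0]
grip_width: 0.0563
```

```bash
python3 - <<'E'
from h import *
S=cam('scene');o=readout.get_obs(); print(o['ee_pos'],o['force'])
E
```

```text
[ 0.44934025 -0.15709116  0.03448914] [-0.44679     0.42054884 -1.65347392]
```

Cup bottom is about 2 mm above the coaster. Settle and release.

Request:
arm_command(increments=[{"gripper":0.5,"slide":[0,0,-0.0015],"yaw":0},{"gripper":0.5,"slide":[0,0,-0.002],"yaw":0},{"gripper":0.7,"slide":[0,0,-0.002],"yaw":0},{"gripper":1,"slide":[0,0,-0.002],"yaw":0},{"gripper":1,"slide":[0,0,-0.002],"yaw":0},{"gripper":1,"slide":[0,0,0.03],"yaw":0},{"gripper":1,"slide":[0,0,0.08],"yaw":0},{"gripper":1,"slide":[0,0,0.095],"yaw":0}])

```text
time_s: 13.0
ee_pos: [0.4502, -0.1575, 0.132]
eef_rot: [3.138, -0.001, 0.908]
force: [0.6, 0.6, -0.0]
grip_width: 0.0939
```

Request:
arm_command(increments=[{"gripper":1,"slide":[0.186,-0.0505,-0.01],"yaw":0.747},{"gripper":1,"slide":[0.186,-0.0505,-0.01],"yaw":0.747},{"gripper":1,"slide":[0.186,-0.0505,-0.01],"yaw":0.747},{"gripper":1,"slide":[0.186,-0.0505,-0.01],"yaw":0.747},{"gripper":1,"slide":[0.186,-0.0505,-0.01],"yaw":0.747},{"gripper":1,"slide":[0.186,-0.0505,-0.01],"yaw":0.747}])

```text
time_s: 13.75
ee_pos: [0.6347, -0.2074, 0.1193]
eef_rot: [-3.141, -0.0, 1.65]
force: [-0.3, -0.0, -0.0]
grip_width: 0.0939
```

```bash
python3 - <<'E'
from meas import *
T=cam('top');S=cam('scene');o=readout.get_obs(); print(o['ee_pos'],o['eef_rot'])
a=T['color'][:,:,::-1][199:259,280:340];b=S['color'][:,:,::-1][170:230,215:275]
cv2.imwrite('pics/cup3.png',np.hstack([cv2.resize(x,(400,400),interpolation=cv2.INTER_CUBIC) for x in(a,b)]))
for z in(.015,.071): 
    th=np.linspace(0,2*np.pi,60); P=np.c_[.449+.029*np.cos(th),-.157+.029*np.sin(th),0*th+z]
    for c,o0 in((T,(280,199)),(S,(215,170))):
        q=(proj(c,P)-o0+.5)*400/60; print(z,q.min(0).round(),q.max(0).round())
E
```

```text
[ 0.63483812 -0.20748666  0.11984931] [3.1411511e+00 2.0981835e-04 1.6519416e+00]
0.015 [136. 143.] [262. 268.]
0.015 [161. 215.] [305. 317.]
0.071 [141. 136.] [272. 267.]
0.071 [153. 115.] [300. 217.]
```

View pics/cup3.png

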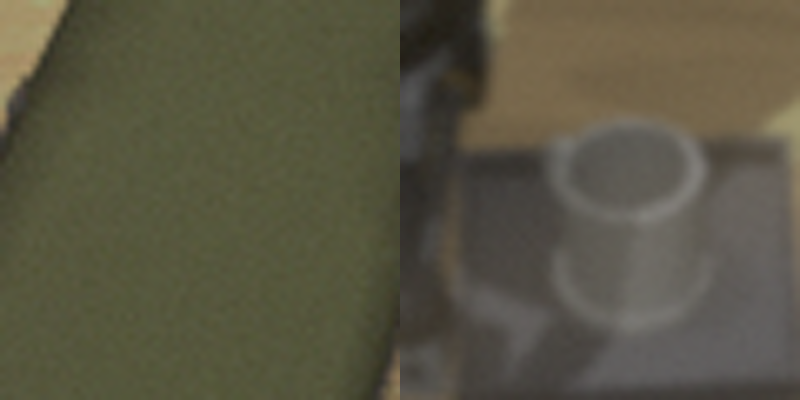

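The cup stands on the round coaster, its rim within about 1 mm of the expected circle (153–305 seen against 153–300). On to the square coaster.

Request:
arm_command(increments=[{"gripper":1,"slide":[0.0005,0,-0.06],"yaw":0.003},{"gripper":1,"slide":[0.0005,0,-0.095],"yaw":0.003},{"gripper":1,"slide":[0.0005,0,-0.112],"yaw":0.003},{"gripper":1,"slide":[0.0005,0,-0.116],"yaw":0.003},{"gripper":1,"slide":[0.0005,0,-0.116],"yaw":0.003}])

```text
time_s: 14.48
ee_pos: [0.6364, -0.2078, 0.0048]
eef_rot: [3.14, 0.001, 1.657]
force: [0.8, 0.2, 0.8]
grip_width: 0.0937
```

Request:
arm_command(increments=[{"gripper":0.5,"slide":[0,0,0],"yaw":0},{"gripper":0.5,"slide":[0,0,0],"yaw":0},{"gripper":0.5,"slide":[0,0,0],"yaw":0},{"gripper":0.5,"slide":[0,0,0],"yaw":0},{"gripper":0.5,"slide":[0,0,0],"yaw":0},{"gripper":0.5,"slide":[0,0,0],"yaw":0},{"gripper":0.5,"slide":[0,0,0],"yaw":0}])

```text
time_s: 15.35
ee_pos: [0.6358, -0.2076, 0.0035]
eef_rot: [3.141, 0.0, 1.658]
force: [-1.7, 1.3, 4.3]
grip_width: 0.0616
```

Request:
arm_command(increments=[{"gripper":0.5,"slide":[0,0,0.01],"yaw":0},{"gripper":0.5,"slide":[0,0,0.04],"yaw":0},{"gripper":0.5,"slide":[0,0,0.08],"yaw":0},{"gripper":0.5,"slide":[0,0,0.11],"yaw":0},{"gripper":0.5,"slide":[0,0,0.11],"yaw":0}])

```text
time_s: 15.98
ee_pos: [0.6367, -0.2079, 0.1161]
eef_rot: [3.138, 0.002, 1.658]
force: [-0.0, 0.3, -1.4]
grip_width: 0.0617
```

Request:
arm_command(increments=[{"gripper":0.5,"slide":[-0.184,0.3085,0],"yaw":-0.1935},{"gripper":0.5,"slide":[-0.184,0.3085,0],"yaw":-0.1935},{"gripper":0.5,"slide":[-0.184,0.3085,0],"yaw":-0.1935},{"gripper":0.5,"slide":[-0.184,0.3085,0],"yaw":-0.1935},{"gripper":0.5,"slide":[-0.184,0.3085,0],"yaw":-0.1935},{"gripper":0.5,"slide":[-0.184,0.3085,0],"yaw":-0.1935},{"gripper":0.5,"slide":[-0.184,0.3085,-0.03],"yaw":-0.1935},{"gripper":0.5,"slide":[-0.184,0.3085,-0.05],"yaw":-0.1935}])

```text
time_s: 16.98
ee_pos: [0.4506, 0.1014, 0.0615]
eef_rot: [-3.14, 0.0, 1.466]
force: [0.3, -0.1, -0.2]
grip_width: 0.0617
```

Request:
arm_command(increments=[{"gripper":0.5,"slide":[0,0,-0.03],"yaw":0},{"gripper":0.5,"slide":[0,0,-0.045],"yaw":0},{"gripper":0.5,"slide":[0,0,-0.05],"yaw":0},{"gripper":0.5,"slide":[0,0,-0.05],"yaw":0}])

```text
time_s: 17.48
ee_pos: [0.4519, 0.1009, 0.0135]
eef_rot: [3.141, -0.0, 1.464]
force: [0.4, -0.2, -0.6]
grip_width: 0.0619
```

Request:
arm_command(increments=[{"gripper":0.5,"slide":[0,0,-0.003],"yaw":0},{"gripper":0.5,"slide":[0,0,-0.0045],"yaw":0},{"gripper":0.5,"slide":[0,0,-0.0045],"yaw":0},{"gripper":0.8,"slide":[0,0,-0.0045],"yaw":0},{"gripper":0.8,"slide":[0,0,-0.0045],"yaw":0},{"gripper":0.8,"slide":[0,0,0.015],"yaw":0},{"gripper":0.9,"slide":[0,0,0.06],"yaw":0},{"gripper":1,"slide":[0,0,0.1],"yaw":0}])

```text
time_s: 18.48
ee_pos: [0.4517, 0.1009, 0.1148]
eef_rot: [3.141, -0.0, 1.464]
force: [0.2, 0.2, -1.2]
grip_width: 0.0908
```

Request:
arm_command(increments=[{"gripper":1,"slide":[0.2055,-0.179,0.01],"yaw":0},{"gripper":1,"slide":[0.2055,-0.179,0.01],"yaw":0},{"gripper":1,"slide":[0.2055,-0.179,0.01],"yaw":0},{"gripper":1,"slide":[0.2055,-0.179,0.01],"yaw":0},{"gripper":1,"slide":[0.2055,-0.179,0.01],"yaw":0},{"gripper":1,"slide":[0.2055,-0.179,0.01],"yaw":0},{"gripper":1,"slide":[0.2055,-0.179,0.01],"yaw":0}])

```text
time_s: 19.35
ee_pos: [0.6566, -0.0773, 0.1232]
eef_rot: [-3.141, -0.0, 1.465]
force: [-0.9, 0.3, 0.6]
grip_width: 0.0941
```

```bash
python3 - <<'E'
from meas import *
T=cam('top');S=cam('scene');o=readout.get_obs(); print(o['ee_pos'],o['eef_rot'])
for nm,c in(('T',T),('S',S)):
    p=proj(c,[(.452,.101,.015)])[0].round().astype(int)
    for v in(120,128,135):
      try:
        q=mask(c,p,16,vmin=v); w=(ray(c,q,.015)[:,:2]*1000).astype(np.float32); print(nm,v,p,cv2.minAreaRect(w))
      except Exception as e: print(nm,e)
save(S,'tum1.png',(200,150,400,300),4)
E
```

```text
[ 0.65674803 -0.07711764  0.12365972] [ 3.14151440e+00 -5.57168011e-05  1.46527390e+00]
T 120 [226 228] ((452.6947326660156, 106.60259246826172), (52.763614654541016, 63.4287223815918), 83.64112091064453)
T 128 [226 228] ((452.5888671875, 106.3890151977539), (51.72639846801758, 62.37735366821289), 83.73011016845703)
T 135 [226 228] ((452.5638732910156, 106.32011413574219), (50.91191864013672, 61.73419189453125), 83.72886657714844)
S 120 [345 217] ((453.51092529296875, 100.6932144165039), (63.046730041503906, 65.9438247680664), 83.86736297607422)
S 128 [345 217] ((453.6516418457031, 100.7220687866211), (61.40644454956055, 63.78446578979492), 84.05195617675781)
S 135 [345 217] ((453.5223693847656, 100.773681640625), (60.33396911621094, 61.8336181640625), 83.70323944091797)
```

View pics/tum1.png

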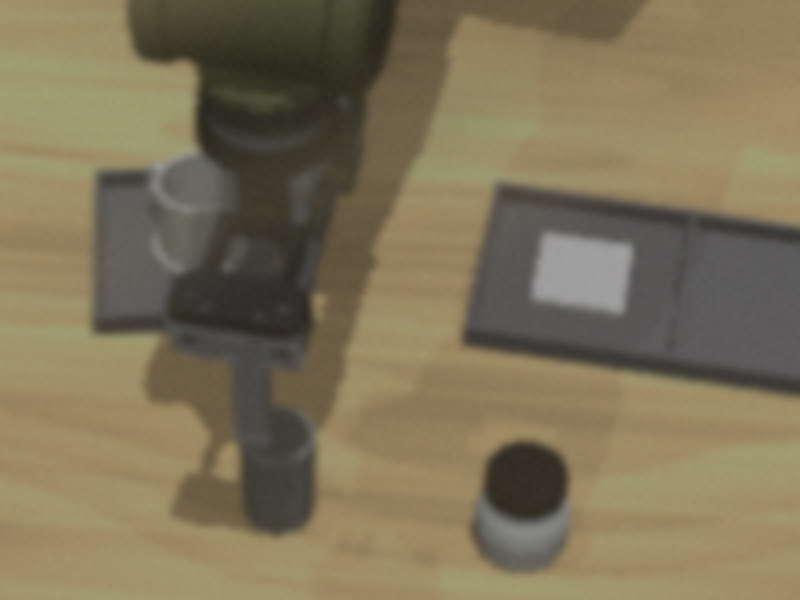

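The square coaster is squared up in the larger section at (453, 100.8), 83.8° against the tray's 83.9°. The tumbler lies under the open gripper. Descend and grip.

Request:
arm_command(increments=[{"gripper":1,"slide":[0.0005,-0.0005,-0.05],"yaw":0},{"gripper":1,"slide":[0.0005,-0.0005,-0.085],"yaw":0},{"gripper":1,"slide":[0.0005,-0.0005,-0.1],"yaw":0},{"gripper":1,"slide":[0.0005,-0.0005,-0.102],"yaw":0},{"gripper":1,"slide":[0.0005,-0.0005,-0.102],"yaw":0}])

```text
time_s: 20.08
ee_pos: [0.6585, -0.0785, 0.0229]
eef_rot: [3.139, 0.0, 1.464]
force: [-0.4, -0.4, -0.5]
grip_width: 0.094
```

Request:
arm_command(increments=[{"gripper":0.3,"slide":[0,0,0],"yaw":0},{"gripper":0.3,"slide":[0,0,0],"yaw":0},{"gripper":0.3,"slide":[0,0,0],"yaw":0},{"gripper":0.3,"slide":[0,0,0],"yaw":0},{"gripper":0.3,"slide":[0,0,0],"yaw":0},{"gripper":0.3,"slide":[0,0,0],"yaw":0},{"gripper":0.3,"slide":[0,0,0],"yaw":0},{"gripper":0.3,"slide":[0,0,0],"yaw":0}])

```text
time_s: 21.08
ee_pos: [0.6577, -0.0786, 0.0213]
eef_rot: [-3.141, 0.0, 1.464]
force: [0.1, 0.8, 1.1]
grip_width: 0.0455
```

Request:
arm_command(increments=[{"gripper":0.3,"slide":[0,0,0.01],"yaw":0},{"gripper":0.3,"slide":[0,0,0.04],"yaw":0},{"gripper":0.3,"slide":[0,0,0.08],"yaw":0},{"gripper":0.3,"slide":[0,0,0.1],"yaw":0},{"gripper":0.3,"slide":[0,0,0.1],"yaw":0}])

```text
time_s: 21.7
ee_pos: [0.6582, -0.0786, 0.1225]
eef_rot: [3.139, 0.0, 1.464]
force: [-0.2, -0.1, -2.2]
grip_width: 0.0452
```

Request:
arm_command(increments=[{"gripper":0.3,"slide":[-0.205,0.1795,0],"yaw":0},{"gripper":0.3,"slide":[-0.205,0.1795,0],"yaw":0},{"gripper":0.3,"slide":[-0.205,0.1795,0],"yaw":0},{"gripper":0.3,"slide":[-0.205,0.1795,0],"yaw":0},{"gripper":0.3,"slide":[-0.205,0.1795,0],"yaw":0},{"gripper":0.3,"slide":[-0.205,0.1795,-0.03],"yaw":0},{"gripper":0.3,"slide":[-0.205,0.1795,-0.07],"yaw":0},{"gripper":0.3,"slide":[-0.205,0.1795,-0.08],"yaw":0}])

```text
time_s: 22.7
ee_pos: [0.4514, 0.1005, 0.0388]
eef_rot: [-3.137, 0.001, 1.464]
force: [0.3, -0.0, -2.7]
grip_width: 0.045
```

```bash
python3 - <<'E'
from h import *
S=cam('scene');o=readout.get_obs(); S=cam('scene');o=readout.get_obs(); print(o['ee_pos'],o['force'])
save(S,'tum2.png',(295,150,415,250),6)
o0=np.array([295,150]); b=o['ee_pos'][2]-.0213
P=[(.453,.1008,.015)]; print((proj(S,P)-o0+.5)*6)
th=np.linspace(0,2*np.pi,60)
for z,r in((b,.022),(b+.07,.023)):
    q=(proj(S,np.c_[o['ee_pos'][0]+r*np.cos(th),o['ee_pos'][1]+r*np.sin(th),0*th+z])-o0+.5)*6; print(z,q.min(0),q.max(0))
E
```

```text
[0.45240504 0.10066969 0.04049825] [ 0.54649974  0.15471383 -1.27382787]
[[304.01751628 407.27416413]]
0.01919824742672814 [255.03018415 364.41867731] [354.09050407 435.83055741]
0.08919824742672815 [264.55937498 248.97244408] [371.87897552 323.63976607]
```

View pics/tum2.png

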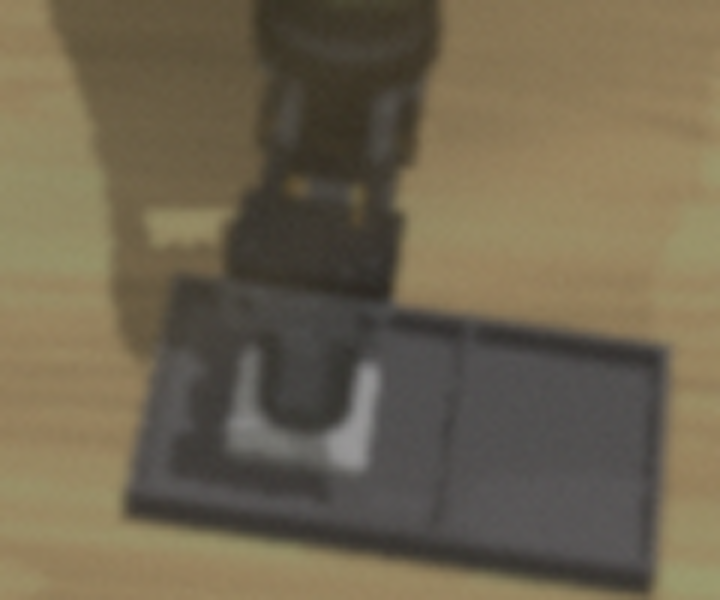

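The tumbler's foot spans 255–355 in the crop, as predicted for a centred hold, 4 mm above the coaster. Lower and release.

Request:
arm_command(increments=[{"gripper":0.3,"slide":[0.0005,0,-0.003],"yaw":0},{"gripper":0.3,"slide":[0.0005,0,-0.004],"yaw":0},{"gripper":0.3,"slide":[0.0005,0,-0.004],"yaw":0},{"gripper":0.55,"slide":[0.0005,0,-0.004],"yaw":0},{"gripper":0.9,"slide":[0.0005,0,-0.004],"yaw":0},{"gripper":0.9,"slide":[0.0005,0,-0.004],"yaw":0},{"gripper":1,"slide":[0.0005,0,0.04],"yaw":0},{"gripper":1,"slide":[0.0005,0,0.09],"yaw":0}])

```text
time_s: 23.8
ee_pos: [0.4527, 0.1009, 0.1321]
eef_rot: [-3.14, 0.0, 1.464]
force: [-0.1, 0.6, 1.2]
grip_width: 0.0884
```

Request:
arm_command(increments=[{"gripper":1,"slide":[0.091,0.2925,0],"yaw":-1.1605},{"gripper":1,"slide":[0.091,0.2925,0],"yaw":-1.1605},{"gripper":1,"slide":[0.091,0.2925,0],"yaw":-1.1605},{"gripper":1,"slide":[0.091,0.2925,0],"yaw":-1.1605},{"gripper":1,"slide":[0.091,0.2925,0],"yaw":-1.1605},{"gripper":1,"slide":[0.091,0.2925,0],"yaw":-1.1605},{"gripper":1,"slide":[0.091,0.2925,-0.005],"yaw":-1.1605},{"gripper":1,"slide":[0.091,0.2925,-0.01],"yaw":-1.1605}])

```text
time_s: 24.8
ee_pos: [0.5441, 0.3935, 0.1208]
eef_rot: [3.141, 0.0, 0.304]
force: [-0.2, -0.8, 0.3]
grip_width: 0.0941
```

```bash
python3 - <<'E'
from h import *
T=cam('top');S=cam('scene');o=readout.get_obs(); print(o['ee_pos'],o['eef_rot'],o['qpos'].round(2))
a=T['color'][:,:,::-1][170:260,150:345]; b=S['color'][:,:,::-1][160:270,300:500]
cv2.imwrite('pics/blk1.png',np.vstack([cv2.resize(a,(600,277),interpolation=cv2.INTER_CUBIC),cv2.resize(b,(600,320),interpolation=cv2.INTER_CUBIC)]))
th=np.linspace(0,2*np.pi,60)
q=(proj(S,np.c_[.453+.023*np.cos(th),.1008+.023*np.sin(th),0*th+.085])-(300,160)+.5)*3; print('tum rim expected S',q.min(0).round()+[0,277],q.max(0).round()+[0,277])
q=(proj(T,np.c_[.453+.023*np.cos(th),.1008+.023*np.sin(th),0*th+.085])-(150,170)+.5)*3.08; print('T',q.min(0).round(),q.max(0).round())
E
```

```text
[0.54401197 0.39318343 0.12062961] [3.14132943e+00 1.06827630e-03 3.05319090e-01] [0.57 0.64 1.22 0.   1.28 1.84]
tum rim expected S [117. 375.] [171. 413.]
T [202. 152.] [250. 200.]
```

View pics/blk1.png

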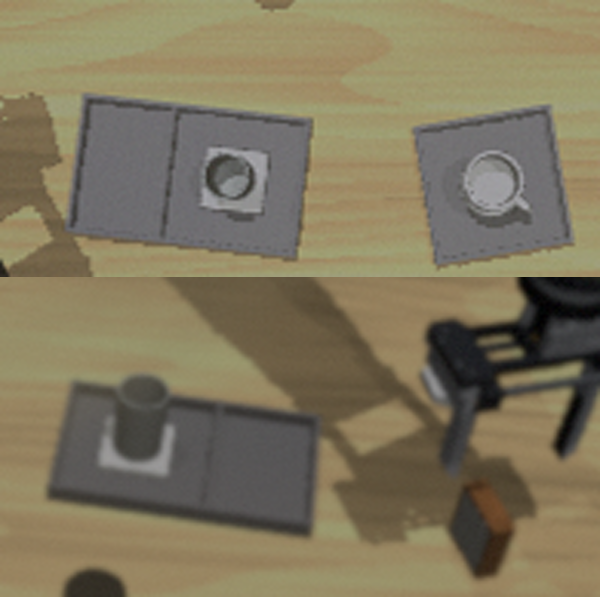

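The tumbler stands on the square coaster and the cup on its coaster. The open gripper straddles the block. Descend and grip.

Request:
arm_command(increments=[{"gripper":1,"slide":[-0.0005,0,-0.05],"yaw":0},{"gripper":1,"slide":[-0.0005,0,-0.08],"yaw":0},{"gripper":1,"slide":[-0.0005,0,-0.094],"yaw":0},{"gripper":1,"slide":[-0.0005,0,-0.097],"yaw":0},{"gripper":0.6,"slide":[-0.0005,0,-0.097],"yaw":0},{"gripper":0.4,"slide":[-0.0005,0,-0.097],"yaw":0},{"gripper":0.3,"slide":[-0.0005,0,-0.097],"yaw":0}])

```text
time_s: 25.78
ee_pos: [0.544, 0.3936, 0.0251]
eef_rot: [-3.141, -0.001, 0.304]
force: [0.7, -0.6, 0.6]
grip_width: 0.0676
```

Request:
arm_command(increments=[{"gripper":0.1,"slide":[0,0,0],"yaw":0},{"gripper":0.1,"slide":[0,0,0],"yaw":0},{"gripper":0.1,"slide":[0,0,0],"yaw":0},{"gripper":0.1,"slide":[0,0,0],"yaw":0},{"gripper":0.1,"slide":[0,0,0],"yaw":0},{"gripper":0.1,"slide":[0,0,0],"yaw":0},{"gripper":0.1,"slide":[0,0,0],"yaw":0},{"gripper":0.1,"slide":[0,0,0],"yaw":0}])

```text
time_s: 26.78
ee_pos: [0.5437, 0.3935, 0.0243]
eef_rot: [-3.142, 0.0, 0.304]
force: [-0.4, 1.1, -0.2]
grip_width: 0.0219
```

Request:
arm_command(increments=[{"gripper":0.1,"slide":[0,0,0.01],"yaw":0},{"gripper":0.1,"slide":[0,0,0.04],"yaw":0},{"gripper":0.1,"slide":[0,0,0.07],"yaw":0},{"gripper":0.1,"slide":[0,0,0.08],"yaw":0},{"gripper":0.1,"slide":[0,0,0.08],"yaw":0}])

```text
time_s: 27.4
ee_pos: [0.5438, 0.3935, 0.1045]
eef_rot: [-3.141, -0.001, 0.304]
force: [-0.0, -0.8, -1.3]
grip_width: 0.022
```

```bash
python3 - <<'E'
from meas import *
T=cam('top');S=cam('scene');o=readout.get_obs(); print(o['ee_pos'],o['eef_rot'],o['grip_width'],o['force'])
for nm,c,p in(('T',T,(212,228)),):
    print(rect(c,p,46,.018,sat=30)); print(rect(c,p,46,.018,sat=40))
    p=proj(c,[(.452,.1,.015)])[0].round().astype(int)
    for v in(125,132): print('coaster',rect(c,p,16,.015,vmin=v))
    print('sq tray',rect(c,(310,230),32,.018,sat=35))
# rim dark interior of tumbler in top view
c=T; k=8; p=proj(c,[(.453,.1,.085)])[0]; im=cv2.resize(c['color'],None,fx=k,fy=k,interpolation=cv2.INTER_CUBIC).astype(int)
g=im.sum(2)/3; u,v=(p*k).astype(int)
for dv in(-16,0,16): print('row',dv,[(round((u+d)/k,1),int(g[v+dv,u+d])) for d in range(-100,101,8)])
print(p, 'px->y z85', ray(c,[p,p+[1,0]],.085).round(4).tolist())
E
```

```text
[0.54330751 0.39314003 0.10301969] [3.14110201e+00 1.73284477e-03 3.03804356e-01] 0.021895579454843977 [-0.36658176  0.46247597 -1.49379343]
((456.5, 145.7), (230.6, 139.9), 83.9)
((456.6, 145.8), (231.4, 140.9), 83.9)
coaster ((452.0, 100.1), (64.5, 62.8), 84.0)
coaster ((451.9, 100.2), (63.2, 62.1), 83.9)
sq tray ((449.1, -158.7), (140.2, 140.4), 9.7)
row -16 [(np.float64(210.5), 111), (np.float64(211.5), 111), (np.float64(212.5), 109), (np.float64(213.5), 105), (np.float64(214.5), 106), (np.float64(215.5), 117), (np.float64(216.5), 113), (np.float64(217.5), 63), (np.float64(218.5), 56), (np.float64(219.5), 63), (np.float64(220.5), 77), (np.float64(221.5), 104), (np.float64(222.5), 100), (np.float64(223.5), 99), (np.float64(224.5), 97), (np.float64(225.5), 89), (np.float64(226.5), 93), (np.float64(227.5), 90), (np.float64(228.5), 82), (np.float64(229.5), 104), (np.float64(230.5), 122), (np.float64(231.5), 71), (np.float64(232.5), 131), (np.float64(233.5), 162), (np.float64(234.5), 159), (np.float64(235.5), 160)]
row 0 [(np.float64(210.5), 111), (np.float64(211.5), 113), (np.float64
[... 659 characters left out ...]
(np.float64(212.5), 105), (np.float64(213.5), 104), (np.float64(214.5), 105), (np.float64(215.5), 124), (np.float64(216.5), 120), (np.float64(217.5), 51), (np.float64(218.5), 58), (np.float64(219.5), 79), (np.float64(220.5), 106), (np.float64(221.5), 98), (np.float64(222.5), 99), (np.float64(223.5), 124), (np.float64(224.5), 149), (np.float64(225.5), 144), (np.float64(226.5), 139), (np.float64(227.5), 134), (np.float64(228.5), 134), (np.float64(229.5), 136), (np.float64(230.5), 118), (np.float64(231.5), 61), (np.float64(232.5), 84), (np.float64(233.5), 138), (np.float64(234.5), 164), (np.float64(235.5), 147)]
[223.09177815 226.73633872] px->y z85 [[0.453, 0.1, 0.085], [0.453, 0.0971, 0.085]]
```

Readings agree: the coaster is at (452, 100.2) and the tumbler rim centre at y about 0.100. The block is gripped (opening 21.9 mm). I carry it to the smaller section.

Request:
arm_command(increments=[{"gripper":0.1,"slide":[-0.0795,-0.1805,0],"yaw":-0.4105},{"gripper":0.1,"slide":[-0.0795,-0.1805,0],"yaw":-0.4105},{"gripper":0.1,"slide":[-0.0795,-0.1805,0],"yaw":-0.4105},{"gripper":0.1,"slide":[-0.0795,-0.1805,0],"yaw":-0.4105},{"gripper":0.1,"slide":[-0.0795,-0.1805,-0.02],"yaw":-0.4105},{"gripper":0.1,"slide":[-0.0795,-0.1805,-0.05],"yaw":-0.4105},{"gripper":0.1,"slide":[-0.0795,-0.1805,-0.065],"yaw":-0.4105},{"gripper":0.1,"slide":[-0.0795,-0.1805,-0.065],"yaw":-0.4105}])

```text
time_s: 28.5
ee_pos: [0.4638, 0.213, 0.0383]
eef_rot: [3.141, 0.002, -0.106]
force: [0.5, -0.4, -0.9]
grip_width: 0.0219
```

```bash
python3 - <<'E'
from h import *
S=cam('scene');S=cam('scene');o=readout.get_obs(); print(o['ee_pos'],o['eef_rot'],o['force'])
save(S,'blk2.png',(310,150,430,250),6)
E
```

```text
[0.46466867 0.21326313 0.03990533] [-3.14125449e+00 -6.19447601e-04 -1.06436295e-01] [-0.15518017 -0.52581346 -0.99708025]
```

View pics/blk2.png

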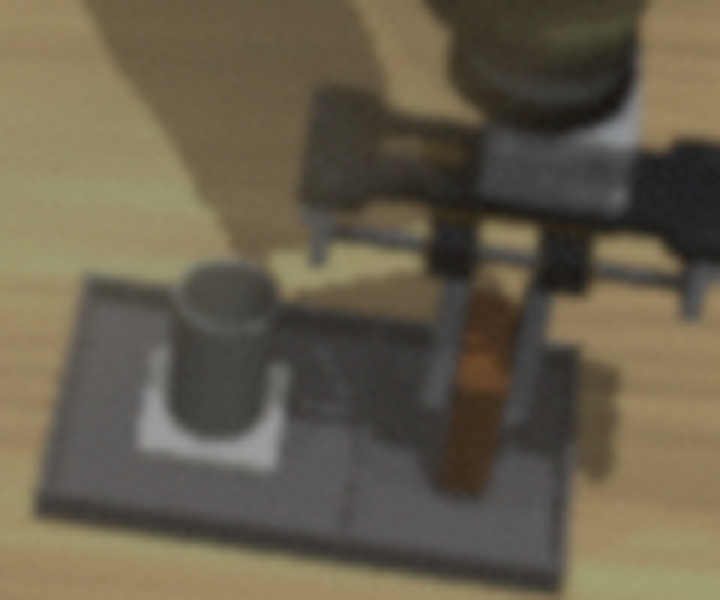

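The block is held upright, parallel to the divider, inside the smaller section and about 10 mm up. Lower and release.

Request:
arm_command(increments=[{"gripper":0.1,"slide":[-0.0005,-0.0005,-0.006],"yaw":0},{"gripper":0.1,"slide":[-0.0005,-0.0005,-0.009],"yaw":0},{"gripper":0.1,"slide":[-0.0005,-0.0005,-0.009],"yaw":0}])

```text
time_s: 28.98
ee_pos: [0.4637, 0.2124, 0.0302]
eef_rot: [3.142, 0.0, -0.107]
force: [0.4, -0.3, -0.5]
grip_width: 0.0221
```

Request:
arm_command(increments=[{"gripper":0.1,"slide":[0,0,-0.001],"yaw":0},{"gripper":0.1,"slide":[0,0,-0.001],"yaw":0},{"gripper":0.35,"slide":[0,0,-0.001],"yaw":0},{"gripper":0.55,"slide":[0,0,-0.001],"yaw":0},{"gripper":0.55,"slide":[0,0,-0.001],"yaw":0},{"gripper":0.55,"slide":[0,0,0.03],"yaw":0},{"gripper":0.55,"slide":[0,0,0.085],"yaw":0},{"gripper":0.55,"slide":[0,0,0.14],"yaw":0}])

```text
time_s: 29.98
ee_pos: [0.4635, 0.2123, 0.1719]
eef_rot: [3.141, 0.0, -0.107]
force: [-0.1, 0.2, -0.3]
grip_width: 0.0517
```

Request:
arm_command(increments=[{"gripper":0.6,"slide":[0.03,0.3,0.05],"yaw":0.5},{"gripper":0.6,"slide":[0.03,0.3,0.05],"yaw":0.5},{"gripper":0.6,"slide":[0.03,0.3,0.05],"yaw":0.5},{"gripper":0.6,"slide":[0.03,0.3,0.05],"yaw":0.5},{"gripper":0.6,"slide":[0.03,0.3,0.05],"yaw":0.5},{"gripper":0.6,"slide":[0.03,0.3,0.05],"yaw":0.5},{"gripper":0.6,"slide":[0.03,0.3,0.05],"yaw":0.5},{"gripper":0.6,"slide":[0.03,0.3,0.05],"yaw":0.5}])

```text
time_s: 30.98
ee_pos: [0.494, 0.5113, 0.2207]
eef_rot: [3.142, -0.0, 0.392]
force: [-0.1, -0.2, -0.2]
grip_width: 0.0561
```

```bash
python3 - <<'E'
from h import *
T=cam('top');S=cam('scene');o=readout.get_obs(); print(o['time_s'],o['ee_pos'],o['force'])
a=T['color'][:,:,::-1][140:280,100:440]; b=S['color'][:,:,::-1][160:290,100:460]
cv2.imwrite('pics/fin.png',np.vstack([cv2.resize(a,(720,296),interpolation=cv2.INTER_CUBIC),cv2.resize(b,(720,260),interpolation=cv2.INTER_CUBIC)]))
for nm,c in(('T',T),('S',S)):
    k=8; p=proj(c,[(.4638,.2127,.07)])[0].round().astype(int); im=cv2.resize(c['color'],None,fx=k,fy=k,interpolation=cv2.INTER_CUBIC); hs=cv2.cvtColor(im,cv2.COLOR_RGB2HSV)
    for vm in(75,95):
        m=((hs[...,1]>110)&(hs[...,2]>vm)&(hs[...,0]<18)).astype(np.uint8); z=m*0; z[(p[1]-14)*k:(p[1]+14)*k,(p[0]-12)*k:(p[0]+12)*k]=1
        ct=max(cv2.findContours(m*z,0,1)[0],key=cv2.contourArea).reshape(-1,2); w=ray(c,(ct+.5)/k-.5,.07)[:,:2]*1000
        print('blk',nm,vm,cv2.minAreaRect(w.astype(np.float32)))
E
```

```text
31.075 [0.49407237 0.51150727 0.22093381] [0.31919151 0.54808697 0.23140448]
blk T 75 ((462.822265625, 210.84445190429688), (21.44727325439453, 58.26896667480469), 83.63237762451172)
blk T 95 ((462.833984375, 210.93507385253906), (21.24953269958496, 58.268314361572266), 83.61186981201172)
blk S 75 ((465.7017517089844, 211.85577392578125), (21.999475479125977, 62.697235107421875), 83.4620132446289)
blk S 95 ((463.34222412109375, 211.41299438476562), (21.52945899963379, 58.444732666015625), 82.1197280883789)
```

View pics/fin.png

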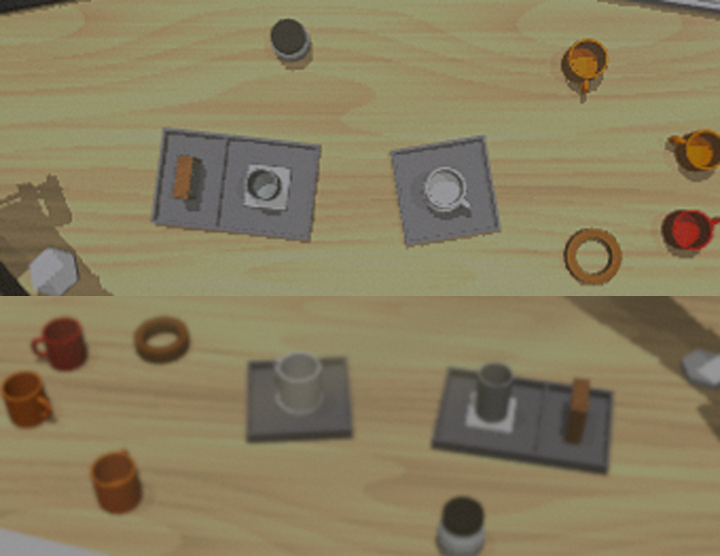

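Both orders are in place. The block is at (463, 211), 1–2 mm from its target and within half a degree of parallel in the top view. The bystanders haven't moved and the arm is clear, so I'm handing in.

```bash
python3 -c "
from station import job,readout
print(job.hand_in(),readout.get_obs()['time_s'])"
```

```text
the job is handed in; nothing more can be done
the job is handed in; nothing more can be done
```

I made up both orders, in the order you gave, and handed the job in at about 31 s of the 136 s allowed. The ink jar, tape roll, hex coaster and look-alike cups were not touched.

| Placed item | Last check |
|---|---|
| Round coaster, square tray | About 2 mm off the tray's middle |
| Cup on round coaster | Rim within about 1 mm of where it should be |
| Square coaster, larger section | About 1 mm off the middle, within 0.2° of square |
| Tumbler on square coaster | Within about 1 mm sideways, measured on the rim from above |
| Picture block, smaller section | 1–2 mm off the middle; upright, 0.3° off parallel in the top view |

- **Where the cameras disagreed:** the two views differed by 1–3 mm on some positions, and the scene camera's measurement of the trays was less reliable. I placed to the top camera's tray positions, whose sizes matched those given. The scene camera also put the block's angle between 0.4° and 1.8° off, depending on the threshold.
- **Force:** wrist force stayed below about 5 N at every reading. No check failed.

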